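Stop the wood lathe and swing its counterweighted guard up

ROBOT

A 7-joint arm with a two-finger parallel gripper is mounted at the origin on the work surface. World frame = base frame: x ahead of the robot, y to its left, z up, the work surface at z = 0. Lengths are in m, angles in rad, forces in N, time in s.
With the tool pointing down it reaches from about 0.4 to 0.85 m from the base axis. Payload 10.4 kg.
Tool frame: the origin (TCP) lies midway between the tips of the shut fingers; the grasp point (between the pads) lies 19 mm behind it; z points along the fingers, x is the direction in which the jaws open and shut, and the axes are right-handed (so a half turn about z gives the same grasp; the last joint's range is limited). The gripper opens to 85 mm and grips with 20 to 120 N. Pads are 22 mm wide; open, the fingers measure 114 mm over their backs; the gripper's body (76 mm by 85 mm) begins 54 mm behind the grasp point. The pads swing forward as they close: fully open they stand 13 mm farther back than shut.
Start: joints at [-1.26, 0.332, -0.065, 1.46, 0.022, 1.35, -0.088], TCP at [0.205, 0.591, 0.231] pointing down, gripper open.
Joint ranges: [-2.6, 2.6], [-0.5, 2.12], [-1.47, 1.34], [0.16, 2.42], [-1.27, 4.41], [0.06, 2.06], [-2.6, 2.6]. Speed limits (rad/s): [2.22, 2.22, 2.79, 2.79, 3.14, 3.14, 3.14].

INTERFACE

Orientations are given as a unit quaternion [x, y, z, w].
In Python, from workcell import monitor, eyes, ticket, models gives the robot as it stands.
- The arm moves only by the tool servo_tool, never from a script. Its argument "motion" is a list of rows, each a list of 7 numbers: the opening, from 0 (shut) to 1 (fully open), then the shift along the tool's x, y, z in m, then the turn, a rotation vector about the tool's x, y, z in degrees. In form: [[fingers, tx, ty, tz, rx, ry, rz], ...]. A call has 1 to 20 rows; each row is the pose to reach, as a shift and turn from the pose commanded when the call began, along the tool's axes at that moment; what a row does not reach only later rows make up. A row lasts 1/8 s, in which the tool goes at most 62.5 mm and 10.7 degrees, less where a joint would pass 70% of its speed; a pose out of reach is approached as far as the arm can. A call with a gripper value outside its range is refused whole. The fingers move at their own pace and stop on an object; "grip_force" is the grip in N (left out, the last holds). Time passes only in rows, so rows that repeat a pose let the fingers close. It gives the time, the measured TCP pose, the force and the opening at its end, in the units of the state.
- monitor.get_obs(): the state, without advancing time (a new reading comes with each control period).
- eyes.camera(name): name is "scene" or "top" or "wrist"; returns (picture, depth): 400x640x3 uint8, blue, green, red; 400x640 float32, m along the optical axis (not along the pixel's ray), 0 where there is no reading.
- eyes.camera_info(name): a dict with "intrinsics" (3x3 intrinsics, pixels), "extrinsics" (4x4, takes a point from world to camera coordinates); the wrist camera has in their place "tool_from_camera" (4x4, takes a point from camera to tool coordinates, whose origin is the TCP and whose axes are the tool frame's). Camera axes: x right, y down, z forward; pixel columns grow to the right and rows downward; lengths in m; the calibration is good to about 2 mm. The wrist camera is an equidistant fisheye: a pixel r from the principal point sees the ray r / f radians off the axis. A picture is of the moment at which its call begins: read the wrist's pose just before it. camera_info takes no time and is no camera call.
- ticket.hand_in(): hands the job in, once; it reports no verdict.
Trained networks look in the newest picture that a camera, given by its name, has taken for a name from the list of things; names that differ only in an ending like _2 or _b are one class to them, and where a whole thing is asked for, a point or a joint stands for the part that bears it (a point fixed in the world has none). Each returns a list of dicts, best first, with "confidence" (0 to 1); they miss things now and then, are a little off and sometimes report something else, mostly with a low value. They report only what shows in the picture. A call takes as long as a camera call. They do not tell look-alikes from the thing itself.
- models.boxes_of(camera, thing): "point" ([x, y, z] in m, in the coordinates of the camera as it stood for that picture, good to about 4 mm: the middle of the surface that is visible of it).
The state is a dict: "clock": time; "joint_pos": joint angles; "joint_velocities": joint speeds; "tau": joint torques, N m; "position": TCP position; "ee_rot": TCP orientation; "ft_force": force on the tool from outside, world axes, zero at the start; "torque": the same for the moment, N m; "grip_width": opening from 0.0 (shut) to 1.0 (fully open).
Only numpy, scipy, OpenCV 4.12 (cv2) and the standard library are available. Lean on these libraries where they do the work, as an engineer would, in place of code of your own. Each camera call takes 0.05 s, during which the arm holds its last target. There are 200 camera calls.

TASK

Make the lathe ready for checking the workpiece: first press the red stop button on its control box, then, with the fingertips or the outside of the fingers under the push bar, push the counterweighted guard up past its balance point so that it swings on to its open stop and stays up by itself. Ease it up without flinging or forcing it and without gripping the bar. Leave the green start button unpressed, the control box where it stands and the other things on the bench alone.

Things in the scene. Friction and masses are not known exactly. Their poses are not given: they have to be found in the camera images.
- lathe: wood lathe, bolted down; origin on the bench under the spindle axis, mid-guard; x level from front (robot) to back, y along the bed to the headstock, z up. mm: bed x -65..65, y -420..280, 65 high; dark headstock y 105..340, x -70..70, 235 high, black ball pin to 284; green tailstock y -330..-155, to 240 high; tool rest x -50, 155 high; its foot to x -90, 87 high; blank and spindle 160 high
- guard (a joint): guard angle (rad): 0 = down over the work (start), grows as its front rises and swings back; 1.35 = open stop. Yellow hoops, clear shield of 95 mm radius about the spindle, 190 mm wide; steel counterweight on a tail behind the hinge. Balance at 0.57 to 0.60: below, it falls shut; beyond, it swings to its stop by itself in a few seconds (damped). Weighs 1 to 2 N at the push bar when shut, less higher up
- push_bar (a point): middle of the black push bar at the guard's front, moving with it: freely turning sleeve, 18 mm thick, 116 mm long along the lathe's y, 35 mm ahead of the guard's front tube, held at its ends. Shut, it is 165 mm above the bench, 247 mm in front of the hinge and 10 mm below it, open from in front and below, nothing within 45 mm under it. Axes turn with the guard; shut they are the lathe's
- guard_hinge (a point): middle of the guard's hinge axis at the back of the lathe, 112 mm behind the spindle axis, 175 mm above the bench; the axis is the lathe's y, and the push bar moves on a circle of 247 mm radius about it
- pendant: control box of the lathe, 85 x 130 mm and 41 mm high, dark with a yellow top plate, 0.8 kg, standing loose on rubber feet on the bench to the left or right in front of the lathe; origin at the centre of its underside, z up; red stop button 35 mm along its -y, green start button 38 mm along its +y
- stop (a joint): travel of the red stop button, downwards, spring return: 0 = out, 0.005 m = fully in; needs about 1.5 N to start and 5 N to go fully in; it counts as pressed beyond 0.0035 m
- stop_top (a point): centre of the top of the red mushroom stop button (38 mm wide head), 63 mm above the bench when out
- start (a joint): travel of the green start button (24 mm wide, top 49 mm above the bench), 0 = out, 0.004 m = fully in; not to be pressed
- jar: amber jar of finish with a metal lid, 68 mm wide, 70 mm high, standing; origin at the centre of its underside
- glue: white glue bottle with a red cap, 42 mm wide, 110 mm high, standing; origin at the centre of its underside
- blank: dark square pen blank, 20 x 120 x 20 mm, lying along its y; origin at the centre of its underside
- gouge: small turning gouge, 260 mm long, 25 mm thick, lying along its x with the wooden handle to its -x; origin under its middle
Mind the look-alikes: they are no part of the job. Of the things that look like the pendant, take the one that is farthest to the robot's left at the start.

How it is judged:
By the outcome, as a careful person would: the job done as asked, in the order asked, and still so for the second after the job is handed in, with the robot touching nothing.
It also fails if it takes over 51 s, if anything falls off the work surface, if the arm or the gripper's body presses on something with over 40 N, if the wrist force passes 120 N, or if a joint passes its speed limit or range.

## Working session

There is one attempt and no reset: what is moved stays moved. The work goes in short steps, Python scripts to look and compute and a tool call to move; the robot and the scene stay as the last step left them, time stands still between calls to the robot, and variables do not carry over. Pictures are saved under pics/ and viewed, about 8 in all and at most 12, crops included, and the job is handed in when it is done.

Besides the shell and the picture viewer there is one more tool, called by a JSON object that holds its "method" and its "body". servo_tool: Moves the arm, as the interface text tells. Its arguments: {"type":"object","properties":{"motion":{"type":"array"},"grip_force":{"type":"number"}},"required":["motion"]}

```bash
mkdir -p pics; ls
cat > h.py <<'E'
import numpy as np, cv2
from workcell import monitor, eyes, ticket, models
from scipy.spatial.transform import Rotation as R
def world(cam,p):
    i=eyes.camera_info(cam)
    return (np.linalg.inv(np.array(i["extrinsics"]))@np.r_[p,1])[:3]
def pix(cam,w):
    i=eyes.camera_info(cam); c=np.array(i["extrinsics"])@np.r_[w,1]; q=np.array(i["intrinsics"])@c[:3]; return q[:2]/q[2]
def cloud(cam,D):
    i=eyes.camera_info(cam);K=np.array(i["intrinsics"]);v,u=np.indices(D.shape)
    P=np.stack([(u-K[0,2])/K[0,0]*D,(v-K[1,2])/K[1,1]*D,D],-1);T=np.linalg.inv(np.array(i["extrinsics"]))
    return P@T[:3,:3].T+T[:3,3]
E
python3 - <<'E'
from h import *
s=monitor.get_obs(); print({k:np.round(v,3).tolist() for k,v in s.items()})
for c in("top","scene"):
    I,D=eyes.camera(c); cv2.imwrite(f"pics/{c}0.png",I); np.save(f"{c}D.npy",D); np.save(f"{c}I.npy",I)
    for t in("pendant","stop_top","start","push_bar","lathe","guard","jar","glue","blank","gouge"):
        for d in models.boxes_of(c,t)[:4]:
            w=world(c,d["point"]); print(c,t,round(d["confidence"],2),w.round(3),pix(c,w).round())
print(monitor.get_obs()["clock"])
E
```

```text
pics
{'clock': 0.0, 'joint_pos': [-1.26, 0.333, -0.065, 1.461, 0.022, 1.35, -0.088], 'joint_velocities': [-0.0, 0.001, -0.0, -0.001, -0.001, 0.001, 0.001], 'tau': [0.001, -62.544, 0.049, -39.16, 0.016, 0.01, -0.0], 'position': [0.205, 0.59, 0.231], 'ee_rot': [0.815, 0.58, -0.001, 0.0], 'ft_force': [-0.452, -0.292, 0.047], 'torque': [-0.027, 0.01, -0.038], 'grip_width': 0.999}
top pendant 0.95 [ 0.363 -0.45   0.041] [429. 250.]
top pendant 0.81 [ 0.382 -0.256  0.041] [369. 244.]
top pendant 0.66 [ 0.205 -0.376  0.043] [408. 301.]
top pendant 0.61 [ 0.647 -0.485  0.038] [436. 163.]
top stop_top 0.64 [ 0.202 -0.34   0.06 ] [398. 302.]
top stop_top 0.61 [ 0.369 -0.487  0.063] [443. 247.]
top stop_top 0.6 [ 0.628 -0.466  0.059] [432. 168.]
top stop_top 0.51 [ 0.383 -0.29   0.058] [380. 244.]
top start 0.49 [ 0.379 -0.224  0.049] [359. 245.]
top start 0.45 [ 0.675 -0.523  0.047] [447. 154.]
top push_bar 0.58 [0.647 0.074 0.241] [258. 148.]
top lathe 0.73 [0.646 0.077 0.204] [259. 152.]
top guard 0.92 [0.653 0.075 0.24 ] [258. 147.]
top jar 0.61 [0.379 0.249 0.067] [209. 246.]
top jar 0.47 
[... 454 characters left out ...]
0.59 [ 0.376 -0.482  0.057] [285.  97.]
scene stop_top 0.39 [ 0.21  -0.335  0.063] [359. 102.]
scene start 0.54 [ 0.366 -0.409  0.048] [301. 112.]
scene start 0.51 [ 0.676 -0.518  0.043] [190. 136.]
scene start 0.43 [ 0.382 -0.217  0.045] [335. 157.]
scene push_bar 0.93 [0.701 0.084 0.245] [295. 262.]
scene lathe 0.94 [0.692 0.135 0.215] [314. 286.]
scene lathe 0.26 [ 0.388 -0.286  0.064] [319. 138.]
scene guard 0.91 [0.696 0.084 0.245] [297. 261.]
scene jar 0.87 [0.398 0.264 0.071] [453. 288.]
scene glue 0.55 [0.466 0.109 0.068] [387. 254.]
scene blank 0.9 [ 0.445 -0.081  0.019] [346. 207.]
scene gouge 0.85 [0.397 0.022 0.018] [384. 226.]
scene gouge 0.49 [0.691 0.135 0.212] [314. 286.]
1.1
```

Run:
```python
import cv2,numpy as np
t=cv2.imread("pics/top0.png");s=cv2.imread("pics/scene0.png")
cv2.imwrite("pics/top_c.png",cv2.resize(t[90:330,170:490],None,fx=2.5,fy=2.5,interpolation=2))
cv2.imwrite("pics/scene_c.png",cv2.resize(s[60:360,140:540],None,fx=2,fy=2,interpolation=2))
```

```text
(no output)
```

View pics/top_c.png

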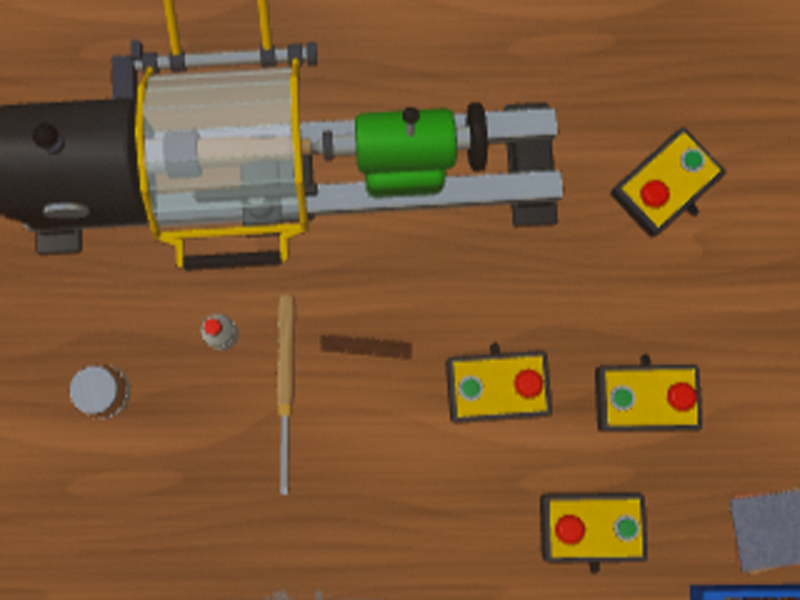

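View pics/scene_c.png

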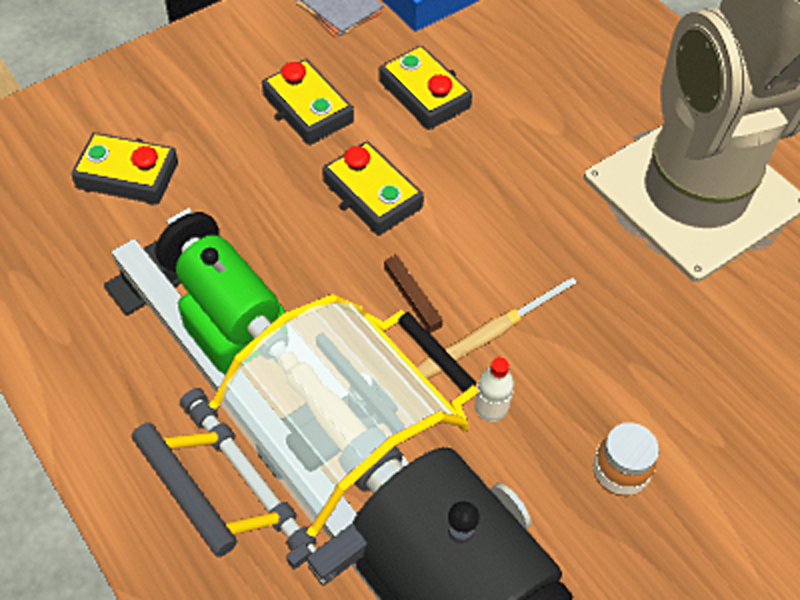

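Top crop: four pendants at crop px (500,387), (650,398), (594,527) and (668,180), which are top px (370,245), (430,249), (408,301) and (437,162). The leftmost (largest y) is (370,245), with its red button at (382,243). The push bar runs from (242,195) to (283,193). The glue and gouge handle lie in front of the bar.

```bash
python3 - <<'E'
from h import *
for c,rb in(("top",(382,243)),("scene",(319,138))):
    I=np.load(c+"I.npy").astype(int);W=cloud(c,np.load(c+"D.npy"))
    v,u=np.indices(I.shape[:2]);b,g,r=I[...,0],I[...,1],I[...,2]
    m=(abs(u-rb[0])<14)&(abs(v-rb[1])<14)&(r>120)&(g<70)&(b<70)
    P=W[m]; t=P[P[:,2]>.055]; print(c,"red",m.sum(),P.mean(0).round(4),"mid",((t.max(0)+t.min(0))/2).round(4),t.max(0).round(3))
    m=(W[...,2]>.14)&(W[...,2]<.19)&(I.max(-1)<75)&(W[...,0]<.60)&(W[...,0]>.45)&(abs(W[...,1]-.08)<.11)
    P=W[m]; 
    if len(P)>5: 
        cc=P.mean(0);e=np.linalg.svd((P-cc)[:,:2])[2][0];a=(P-cc)[:,:2]@e
        print("bar",len(P),cc.round(4),P.min(0).round(3),P.max(0).round(3),"dir",e.round(3),a.min().round(3),a.max().round(3),"mid",(cc[:2]+e*(a.min()+a.max())/2).round(4))
    # glue, gouge & pendant extents
    for n,(x,y),rr,zz in(("glue",(.45,.095),.05,.03),("gouge",(.4,.02),.16,.012)):
        m=(np.hypot(W[...,0]-x,W[...,1]-y)<rr)&(W[...,2]>zz)&(W[...,2]<.13);
        if n=="gouge": m&=(abs(W[...,1]-y)<.03)&(W[...,2]<.035)
        P=W[m];print(n,len(P),P.min(0).round(3),P.max(0).round(3))
    m=(abs(W[...,0]-.385)<.08)&(abs(W[...,1]+.255)<.09)&(abs(W[...,2]-.041)<.006)&(r>150)&(b<80)&(g>120);P=W[m];print("pend top",P.mean(0).round(4))
    cc=cv2.minAreaRect(P[:,:2].astype(np.float32)*1000);print(cc)
E
python3 - <<'E'
import cv2
t=cv2.imread("pics/top0.png");cv2.imwrite("pics/crop2.png",cv2.resize(t[180:270,230:400],None,fx=4.5,fy=4.5,interpolation=2))
E
```

```text
top red 98 [ 0.3848 -0.2931  0.0617] mid [ 0.385  -0.2934  0.0621] [ 0.401 -0.277  0.069]
bar 239 [0.5361 0.0801 0.171 ] [ 0.518 -0.007  0.15 ] [0.599 0.19  0.189] dir [-0.259 -0.966] -0.121 0.074 mid [0.5421 0.1025]
glue 160 [0.434 0.08  0.03 ] [0.474 0.121 0.113]
gouge 396 [0.249 0.007 0.012] [0.505 0.03  0.029]
pend top [ 0.3823 -0.2564  0.0408]
((382.4817199707031, -258.69195556640625), (67.96614837646484, 113.2822494506836), 3.4072091579437256)
scene red 107 [ 0.3934 -0.2824  0.0709] mid [0.6493 0.0991 0.6073] [0.929 0.507 1.159]
bar 367 [0.5329 0.0734 0.171 ] [0.521 0.013 0.161] [0.542 0.129 0.178] dir [-0.047  0.999] -0.06 0.056 mid [0.533  0.0712]
glue 374 [0.438 0.084 0.031] [0.48  0.125 0.114]
gouge 492 [0.253 0.007 0.012] [0.506 0.033 0.028]
pend top [ 0.3858 -0.2541  0.0407]
((383.55987548828125, -258.16204833984375), (74.50696563720703, 119.8581771850586), 2.8011574745178223)
```

View pics/crop2.png

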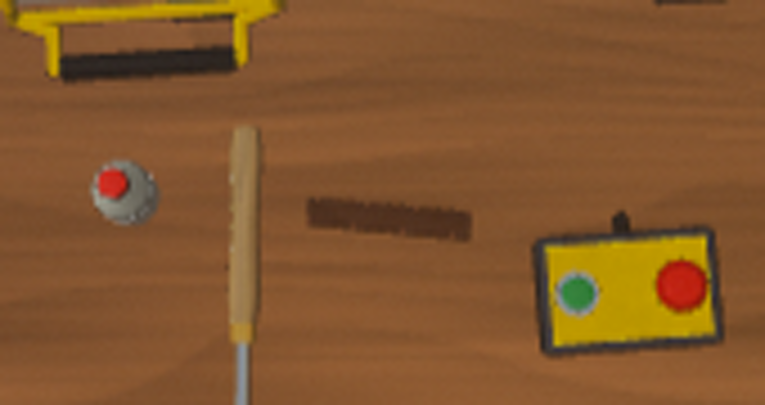

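```bash
cat >> h.py <<'E'
def rel(pts,Rt=None):
    s=monitor.get_obs();R0=R.from_quat(s["ee_rot"]);print("at",np.round(s["position"],4),R0.as_matrix().round(3).tolist(),"f",np.round(s["ft_force"],1),"t",s["clock"],"q",np.round(s["joint_pos"],2))
    for p in pts: print(p,R0.inv().apply(np.array(p)-s["position"]).round(4))
    if Rt is not None: print("rot",np.degrees((R0.inv()*Rt).as_rotvec()).round(2))
E
python3 -c "
from h import *
rel([(.36,.35,.26),(.45,.08,.26),(.40,-.2,.2),(.385,-.293,.10)])"
```

```text
at [0.2047 0.5905 0.2313] [[0.328, 0.945, -0.0], [0.945, -0.328, 0.0], [0.0, -0.0, -1.0]] f [-0.3  0.6 -0.3] t 1.1 q [-1.26  0.33 -0.06  1.46  0.02  1.35 -0.09]
(0.36, 0.35, 0.26) [-0.1764  0.2255 -0.0287]
(0.45, 0.08, 0.26) [-0.402   0.399  -0.0287]
(0.4, -0.2, 0.2) [-0.683   0.4435  0.0313]
(0.385, -0.293, 0.1) [-0.7758  0.4597  0.1312]
```

{"method": "servo_tool", "body": {"motion": [[0, -0.035, 0.045, -0.006, 0, 0, 0], [0, -0.071, 0.09, -0.012, 0, 0, 0], [0, -0.106, 0.135, -0.018, 0, 0, 0], [0, -0.141, 0.18, -0.024, 0, 0, 0], [0, -0.176, 0.226, -0.029, 0, 0, 0], [0, -0.221, 0.26, -0.029, 0, 0, 0], [0, -0.266, 0.295, -0.029, 0, 0, 0], [0, -0.311, 0.33, -0.029, 0, 0, 0], [0, -0.356, 0.364, -0.029, 0, 0, 0], [0, -0.402, 0.399, -0.029, 0, 0, 0], [0, -0.458, 0.408, -0.017, 0, 0, 0], [0, -0.514, 0.417, -0.005, 0, 0, 0], [0, -0.57, 0.426, 0.007, 0, 0, 0], [0, -0.627, 0.435, 0.019, 0, 0, 0], [0, -0.683, 0.444, 0.031, 0, 0, 0], [0, -0.714, 0.449, 0.064, 0, 0, 0], [0, -0.745, 0.454, 0.098, 0, 0, 0], [0, -0.776, 0.46, 0.131, 0, 0, 0], [0, -0.776, 0.46, 0.131, 0, 0, 0], [0, -0.776, 0.46, 0.131, 0, 0, 0]]}}

```text
clock: 3.6
position: [0.3855, -0.2931, 0.1007]
ee_rot: [0.815, 0.58, 0.0, 0.0]
ft_force: [1.2, 0.7, 0.8]
grip_width: -0.001
```

Run:
```python
from h import *
I,D=eyes.camera("wrist");cv2.imwrite("pics/w1.png",I[:, :]);print(eyes.camera_info("wrist"))
I2,D=eyes.camera("scene");cv2.imwrite("pics/w1.png",np.hstack([cv2.resize(I,(400,250)),cv2.resize(I2[80:205,230:430],(400,250))]))
rel([(.385,-.293,.0585)])
for d in models.boxes_of("scene","stop_top"):print(d["confidence"],world("scene",d["point"]))
```

```text
{'intrinsics': array([[309.70691629,   0.        , 316.50150062],
       [  0.        , 309.70691629, 198.76112715],
       [  0.        ,   0.        ,   1.        ]]), 'tool_from_camera': array([[ 9.99999262e-01,  9.34842552e-04, -7.75587058e-04,
        -6.16090980e-04],
       [-6.69944674e-04,  9.57082320e-01,  2.89815432e-01,
        -7.40571161e-02],
       [ 1.01323246e-03, -2.89814699e-01,  9.57082240e-01,
        -1.41879369e-01],
       [ 0.00000000e+00,  0.00000000e+00,  0.00000000e+00,
         1.00000000e+00]])}
at [ 0.3862 -0.2927  0.1012] [[0.326, 0.945, 0.002], [0.945, -0.326, 0.0], [0.001, 0.002, -1.0]] f [ 0.  -1.  -0.4] t 3.7 q [-0.29  0.19  0.93  2.02 -0.18  1.02  1.97]
(0.385, -0.293, 0.0585) [-0.0007 -0.0011  0.0427]
0.61 [ 0.21230389 -0.33517539  0.06311493]
0.55 [ 0.37378675 -0.48086054  0.06306093]
0.44 [ 0.39095995 -0.28765212  0.06451863]
0.33 [0.69644063 0.08482441 0.24699395]
```

View pics/w1.png

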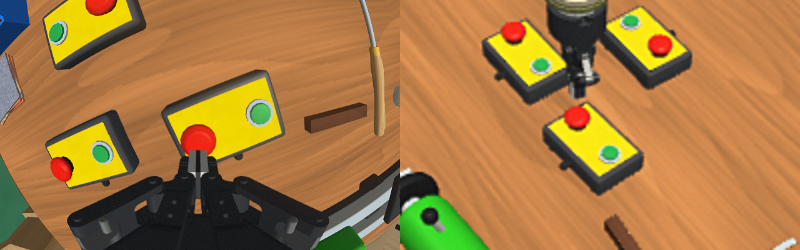

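Wrist view: shut fingertips above the red button at (198,140), and the green one is clear at (260,112). Now I'll press.

{"method": "servo_tool", "body": {"motion": [[0, -0.001, -0.001, 0.018, 0, 0, 0], [0, -0.001, -0.001, 0.034, 0, 0, 0], [0, -0.001, -0.001, 0.038, 0, 0, 0], [0, -0.001, -0.001, 0.04, 0, 0, 0], [0, -0.001, -0.001, 0.042, 0, 0, 0], [0, -0.001, -0.001, 0.043, 0, 0, 0], [0, -0.001, -0.001, 0.043, 0, 0, 0], [0, -0.001, -0.001, 0.043, 0, 0, 0]]}}

```text
clock: 4.75
position: [0.3837, -0.294, 0.0579]
ee_rot: [0.815, 0.58, 0.0, -0.0]
ft_force: [-6.0, 4.3, 15.2]
grip_width: -0.001
```

{"method": "servo_tool", "body": {"motion": [[0, 0, 0, -0.01, 0, 0, 0], [0, 0, 0, -0.05, 0, 0, 0], [0, 0, 0, -0.1, 0, 0, 0], [0, 0, 0, -0.15, 0, 0, 0], [0, 0, 0, -0.19, 0, 0, 0], [0, 0, 0, -0.19, 0, 0, 0]]}}

```text
clock: 5.5
position: [0.3852, -0.295, 0.2502]
ee_rot: [0.815, 0.58, 0.002, 0.002]
ft_force: [-0.4, 0.3, -0.4]
grip_width: -0.003
```

```bash
cat >> h.py <<'E'
def tilt(deg,yaw=.047):
    a=np.radians(deg);l=np.array([np.cos(yaw),np.sin(yaw),0]);x=np.array([-np.sin(yaw),np.cos(yaw),0])
    z=np.sin(a)*l-np.cos(a)*np.array([0,0,1]);return R.from_matrix(np.stack([x,np.cross(z,x),z],1))
E
python3 - <<'E'
from h import *
I,D=eyes.camera("top");cv2.imwrite("pics/t2.png",I)
for t in("pendant","stop_top"):
  for d in models.boxes_of("top",t)[:4]:print(t,d["confidence"],world("top",d["point"]).round(3))
W=cloud("top",D);b,g,r=[I[...,k].astype(int) for k in range(3)]
m=(abs(W[...,0]-.385)<.08)&(abs(W[...,1]+.255)<.09)&(abs(W[...,2]-.041)<.006)&(r>150)&(b<80)&(g>120);P=W[m];print(P.mean(0).round(4),cv2.minAreaRect(P[:,:2].astype(np.float32)*1000))
T=tilt(45);z=T.as_matrix()[:,2]
pre=np.array([.527,.071,.125]); rel([pre-z*.15],T); print(pre-z*.15)
E
```

```text
pendant 0.73 [ 0.646 -0.489  0.043]
pendant 0.66 [ 0.382 -0.245  0.043]
stop_top 0.48 [ 0.628 -0.469  0.066]
stop_top 0.42 [ 0.384 -0.288  0.06 ]
[ 0.3801 -0.246   0.0406] ((381.699462890625, -246.77687072753906), (67.97278594970703, 88.77159118652344), 3.984532117843628)
at [ 0.3836 -0.2938  0.2466] [[0.328, 0.945, -0.0], [0.945, -0.328, 0.0], [0.0, -0.001, -1.0]] f [-0.2  0.9 -1.2] t 5.65 q [-0.41 -0.05  0.96  1.84  0.04  1.33  1.78]
[0.42105111 0.06601673 0.23106602] [ 0.3522 -0.0825  0.0157]
rot [-44.47   8.55 -20.69]
[0.42105111 0.06601673 0.23106602]
```

{"method": "servo_tool", "body": {"motion": [[0, 0.04, -0.01, -0.01, 0, 0, 0], [0, 0.09, -0.02, -0.01, -9, 2, -4], [0, 0.14, -0.035, -0.01, -18, 3.5, -8], [0, 0.19, -0.045, -0.01, -27, 5, -12.5], [0, 0.24, -0.055, 0, -36, 7, -17], [0, 0.3, -0.07, 0.01, -44.5, 8.5, -20.7], [0, 0.352, -0.0825, 0.016, -44.5, 8.5, -20.7], [0, 0.352, -0.0825, 0.016, -44.5, 8.5, -20.7], [0, 0.352, -0.0825, 0.016, -44.5, 8.5, -20.7], [0, 0.352, -0.0825, 0.016, -44.5, 8.5, -20.7], [0, 0.352, -0.0825, 0.016, -44.5, 8.5, -20.7]]}}

```text
clock: 7.02
position: [0.4697, 0.0728, 0.2335]
ee_rot: [0.647, 0.669, 0.259, 0.258]
ft_force: [0.1, -0.7, 0.2]
grip_width: 0.002
```

Run:
```python
from h import *
T=tilt(45)
rel([(.527,.071,.125)],T)
I,D=eyes.camera("scene");J,_=eyes.camera("wrist");cv2.imwrite("pics/w3.png",np.hstack([cv2.resize(J,(400,250)),cv2.resize(I[120:370,180:580],(400,250))]))
W=cloud("scene",D)
m=(W[...,2]>.14)&(W[...,2]<.19)&(I.max(-1)<75)&(W[...,0]<.56)&(W[...,0]>.5)&(abs(W[...,1]-.07)<.08);P=W[m];print(m.sum(),P.mean(0),P.min(0),P.max(0))
```

```text
at [0.4697 0.0728 0.2335] [[-0.03, 0.732, 0.681], [0.999, 0.03, 0.012], [-0.011, 0.681, -0.732]] f [ 0.1 -0.7  0.2] t 7.025 q [-0.22 -0.5  -0.19  2.42  0.35  0.54  0.95]
(0.527, 0.071, 0.125) [-0.0023 -0.032   0.1184]
rot [-2.08  1.12 -0.26]
368 [0.53285253 0.07328652 0.17088061] [0.52105108 0.01471201 0.16211038] [0.5423649  0.1286112  0.17844717]
```

View pics/w3.png

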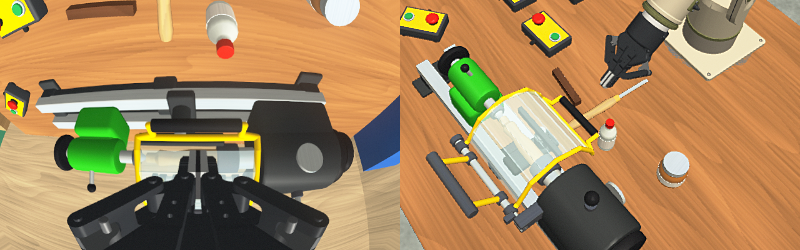

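Wrist view: the push bar is ahead of the fingers at (200,127). Joints 2 and 4 are at their limits, so I'll go lower and outward.

{"method": "servo_tool", "body": {"motion": [[0, 0, -0.02, 0.022, 0, 0, 0], [0, 0, -0.043, 0.046, 0, 0, 0], [0, 0, -0.043, 0.046, 0, 0, 0], [0, 0, -0.043, 0.046, 0, 0, 0]]}}

```text
clock: 7.62
position: [0.4813, 0.0792, 0.1903]
ee_rot: [0.647, 0.673, 0.254, 0.253]
ft_force: [-0.0, 0.8, 1.1]
grip_width: 0.004
```

Run:
```python
from h import *
rel([(.527,.071,.125)],tilt(42))
```

```text
at [0.4813 0.0792 0.1903] [[-0.035, 0.742, 0.669], [0.999, 0.034, 0.014], [-0.012, 0.669, -0.743]] f [-0.   0.8  1.1] t 7.625 q [ 0.57 -0.5  -0.81  2.42 -0.44  0.38  1.65]
(0.527, 0.071, 0.125) [-0.009  -0.0101  0.079 ]
rot [ 0.03  0.98 -0.04]
```

{"method": "servo_tool", "body": {"motion": [[0, -0.003, -0.008, 0.009, 4, 0.5, 0], [0, -0.006, -0.017, 0.019, 8, 1, 0], [0, -0.006, -0.017, 0.019, 8, 1, 0], [0, -0.006, -0.017, 0.019, 8, 1, 0]]}}

```text
clock: 8.12
position: [0.4811, 0.0736, 0.1655]
ee_rot: [0.66, 0.692, 0.213, 0.202]
ft_force: [0.4, 0.0, -0.1]
grip_width: 0.002
```

Run:
```python
from h import *
rel([(.517,.071,.125)],tilt(35))
```

```text
at [0.4811 0.0736 0.1655] [[-0.047, 0.827, 0.56], [0.999, 0.038, 0.028], [0.002, 0.56, -0.828]] f [ 0.4  0.  -0.1] t 8.125 q [ 0.64 -0.38 -0.84  2.34 -0.37  0.48  1.64]
(0.517, 0.071, 0.125) [-0.0043  0.0069  0.0536]
rot [-0.93 -0.08 -0.07]
```

{"method": "servo_tool", "body": {"motion": [[0, -0.001, 0.002, 0.013, 0, 0, 0], [0, -0.002, 0.004, 0.027, 0, 0, 0], [0, -0.003, 0.006, 0.04, 0, 0, 0], [0, -0.004, 0.007, 0.054, 0, 0, 0], [0, -0.004, 0.007, 0.054, 0, 0, 0]]}}

```text
clock: 8.75
position: [0.5169, 0.0718, 0.1243]
ee_rot: [0.66, 0.692, 0.212, 0.201]
ft_force: [-0.7, 0.3, -0.3]
grip_width: -0.0
```

Run:
```python
from h import *
I,D=eyes.camera("scene");J,_=eyes.camera("wrist");cv2.imwrite("pics/w4.png",np.hstack([cv2.resize(J[100:350,120:520],(400,250)),cv2.resize(I[170:295,270:470],(400,250),interpolation=2)]))
rel([(.53,.071,.2)])
```

```text
at [0.517  0.0717 0.1249] [[-0.048, 0.828, 0.559], [0.999, 0.039, 0.028], [0.001, 0.56, -0.829]] f [-0.2 -0.7 -0.4] t 8.85 q [ 0.88 -0.19 -1.1   2.31 -0.15  0.34  1.48]
(0.53, 0.071, 0.2) [-0.0012  0.0527 -0.055 ]
```

View pics/w4.png

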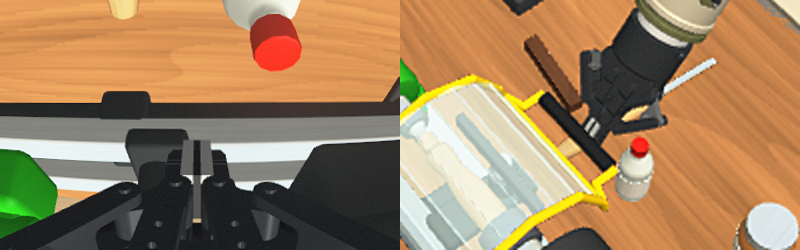

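Scene crop: fingertips are under the middle of the bar, clear of the glue cap at (640,148). Lifting slowly along its arc.

{"method": "servo_tool", "body": {"motion": [[0, 0, 0.006, 0, 0, 0, 0], [0, 0, 0.011, 0, 0, 0, 0], [0, 0, 0.014, 0, 0, 0, 0], [0, 0, 0.017, -0.004, 0, 0, 0], [0, 0, 0.02, -0.008, 0, 0, 0], [0, 0, 0.022, -0.012, 0, 0, 0], [0, 0, 0.025, -0.016, 0, 0, 0], [0, 0, 0.028, -0.021, 0, 0, 0], [0, 0, 0.031, -0.024, 0, 0, 0], [0, 0, 0.034, -0.028, 0, 0, 0], [0, 0, 0.037, -0.032, 0, 0, 0], [0, 0, 0.041, -0.036, 0, 0, 0], [0, 0, 0.044, -0.04, 0, 0, 0]]}}

```text
clock: 10.48
position: [0.5317, 0.0724, 0.1831]
ee_rot: [0.66, 0.692, 0.212, 0.201]
ft_force: [-1.3, 1.3, -1.6]
grip_width: 0.0
```

Run:
```python
from h import *
I,D=eyes.camera("scene");cv2.imwrite("pics/s5.png",cv2.resize(I[100:350,180:580],(800,500)))
o=np.array([-.0026,0,-.032])
def bar(t): return np.array([.778-.247*np.cos(t)-.01*np.sin(t),.071,.175+.247*np.sin(t)-.01*np.cos(t)])
rel([bar(t)+o for t in(.2,.3,.4,.5,.6,.7,.75)])
for t in("push_bar",):
  for d in models.boxes_of("scene",t)[:2]:print(t,d["confidence"],world("scene",d["point"]).round(3))
W=cloud("scene",D);m=(W[...,2]>.14)&(W[...,2]<.25)&(I.max(-1)<75)&(W[...,0]<.56)&(W[...,0]>.51)&(abs(W[...,1]-.07)<.07);P=W[m];print(m.sum(),np.median(P,0),P.min(0),P.max(0))
```

```text
at [0.5321 0.0723 0.1838] [[-0.048, 0.827, 0.56], [0.999, 0.039, 0.028], [0.002, 0.561, -0.828]] f [-0.6  0.9 -0.4] t 10.525 q [ 0.8  -0.26 -0.97  2.22 -0.25  0.49  1.58]
[0.53133686 0.071      0.18227066] [-0.0013 -0.0016  0.0008]
[0.53647669 0.071      0.20644013] [-0.0015  0.0163 -0.0163]
[0.54400375 0.071      0.22997572] [-0.0018  0.0357 -0.0316]
[0.55384285 0.071      0.25264228] [-0.0023  0.0565 -0.0448]
[0.56589568 0.071      0.27421333] [-0.0028  0.0786 -0.0559]
[0.5800418  0.071      0.29447335] [-0.0035  0.1016 -0.0648]
[0.58785646 0.071      0.30404789] [-0.0038  0.1135 -0.0683]
push_bar 0.68 [0.704 0.083 0.255]
552 [0.53331799 0.0730709  0.22172105] [0.51003023 0.0155686  0.19037304] [0.54554602 0.12917414 0.24815383]
```

View pics/s5.png

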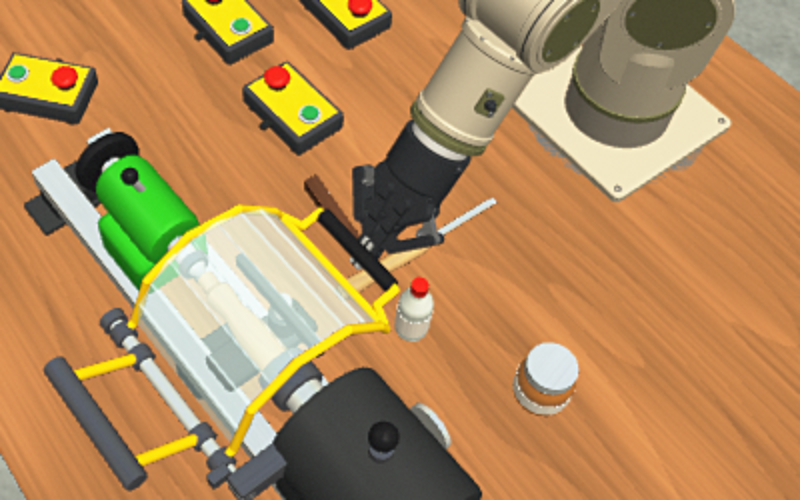

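The guard is rising (bar at (358,250), gripper behind and under it), at low force. Continuing along the arc past balance.

{"method": "servo_tool", "body": {"motion": [[0, 0, 0.004, -0.004, 0, 0, 0], [0, 0, 0.008, -0.008, 0, 0, 0], [0, 0, 0.012, -0.012, 0, 0, 0], [0, 0, 0.016, -0.016, 0, 0, 0], [0, 0, 0.021, -0.02, 0, 0, 0], [0, 0, 0.026, -0.024, 0, 0, 0], [0, 0, 0.031, -0.028, 0, 0, 0], [0, 0, 0.036, -0.032, 0, 0, 0], [0, 0, 0.041, -0.035, 0, 0, 0], [0, 0, 0.046, -0.038, 0, 0, 0], [0, 0, 0.051, -0.042, 0, 0, 0], [0, 0, 0.056, -0.045, 0, 0, 0], [0, 0, 0.062, -0.048, 0, 0, 0], [0, 0, 0.067, -0.051, 0, 0, 0], [0, 0, 0.073, -0.053, 0, 0, 0], [0, 0, 0.079, -0.056, 0, 0, 0], [0, 0, 0.084, -0.058, 0, 0, 0], [0, 0, 0.09, -0.06, 0, 0, 0]]}}

```text
clock: 12.82
position: [0.5727, 0.0742, 0.283]
ee_rot: [0.66, 0.692, 0.212, 0.201]
ft_force: [0.5, -0.2, 0.4]
grip_width: 0.0
```

Run:
```python
from h import *
I,D=eyes.camera("scene");cv2.imwrite("pics/s6.png",cv2.resize(I[100:350,180:580],(640,400)))
o=np.array([-.0026,0,-.032])
def bar(t): return np.array([.778-.247*np.cos(t)-.01*np.sin(t),.071,.175+.247*np.sin(t)-.01*np.cos(t)])
rel([bar(t)+o for t in(.65,.7,.75,.8)])
```

```text
at [0.5733 0.0742 0.2838] [[-0.048, 0.827, 0.56], [0.999, 0.039, 0.028], [0.002, 0.561, -0.828]] f [0.6 0.1 0.8] t 12.875 q [ 0.82 -0.26 -0.93  2.   -0.22  0.71  1.58]
[0.57271544 0.071      0.2845202 ] [-0.0032 -0.0002 -0.001 ]
[0.5800418  0.071      0.29447335] [-0.0035  0.0114 -0.0051]
[0.58785646 0.071      0.30404789] [-0.0039  0.0232 -0.0087]
[0.59613988 0.071      0.31321989] [-0.0043  0.0352 -0.0116]
```

View pics/s6.png

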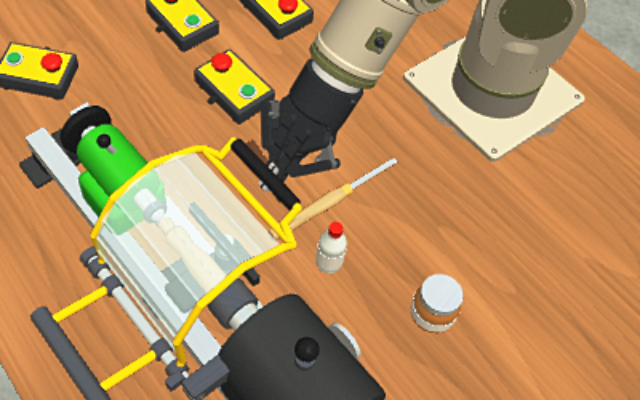

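The bar rests on the fingers at (265,172), at about 0.65 rad nominal. Easing a little further, then waiting.

{"method": "servo_tool", "body": {"motion": [[0, 0, 0.005, -0.002, 0, 0, 0], [0, 0, 0.009, -0.004, 0, 0, 0], [0, 0, 0.014, -0.006, 0, 0, 0], [0, 0, 0.019, -0.008, 0, 0, 0], [0, 0, 0.023, -0.009, 0, 0, 0], [0, 0, 0.029, -0.01, 0, 0, 0], [0, 0, 0.035, -0.012, 0, 0, 0], [0, 0, 0.035, -0.012, 0, 0, 0], [0, 0, 0.035, -0.012, 0, 0, 0], [0, 0, 0.035, -0.012, 0, 0, 0], [0, 0, 0.035, -0.012, 0, 0, 0], [0, 0, 0.035, -0.012, 0, 0, 0], [0, 0, 0.035, -0.012, 0, 0, 0], [0, 0, 0.035, -0.012, 0, 0, 0], [0, 0, 0.035, -0.012, 0, 0, 0], [0, 0, 0.035, -0.012, 0, 0, 0]]}}

```text
clock: 14.88
position: [0.5947, 0.0753, 0.3122]
ee_rot: [0.66, 0.692, 0.212, 0.201]
ft_force: [-0.5, 0.7, 0.1]
grip_width: -0.004
```

Run:
```python
from h import *
I,D=eyes.camera("scene");cv2.imwrite("pics/s7.png",cv2.resize(I[100:350,180:580],(640,400)))
rel([(.45,.07,.34)])
```

```text
at [0.5947 0.0752 0.3122] [[-0.048, 0.828, 0.559], [0.999, 0.039, 0.028], [0.002, 0.56, -0.829]] f [ 0.2 -0.1 -0.3] t 14.925 q [ 0.85 -0.21 -0.97  1.91 -0.16  0.76  1.54]
(0.45, 0.07, 0.34) [ 0.0018 -0.1045 -0.1041]
```

View pics/s7.png

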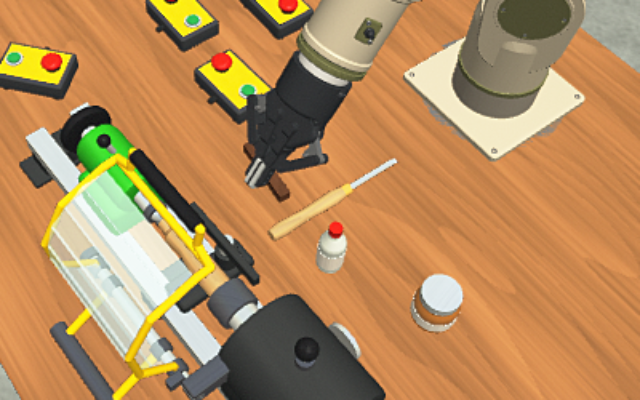

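The guard has left the fingers and is swinging open. I'll back off and wait for it to settle.

{"method": "servo_tool", "body": {"motion": [[0, 0, -0.03, -0.03, 0, 0, 0], [0, 0, -0.06, -0.06, 0, 0, 0], [0, 0, -0.08, -0.08, 0, 0, 0], [0, 0, -0.08, -0.08, 0, 0, 0], [0, 0, -0.08, -0.08, 0, 0, 0], [0, 0, -0.08, -0.08, 0, 0, 0], [0, 0, -0.08, -0.08, 0, 0, 0], [0, 0, -0.08, -0.08, 0, 0, 0], [0, 0, -0.08, -0.08, 0, 0, 0], [0, 0, -0.08, -0.08, 0, 0, 0], [0, 0, -0.08, -0.08, 0, 0, 0], [0, 0, -0.08, -0.08, 0, 0, 0], [0, 0, -0.08, -0.08, 0, 0, 0], [0, 0, -0.08, -0.08, 0, 0, 0], [0, 0, -0.08, -0.08, 0, 0, 0], [0, 0, -0.08, -0.08, 0, 0, 0], [0, 0, -0.08, -0.08, 0, 0, 0], [0, 0, -0.08, -0.08, 0, 0, 0], [0, 0, -0.08, -0.08, 0, 0, 0], [0, 0, -0.08, -0.08, 0, 0, 0]]}}

```text
clock: 17.42
position: [0.4838, 0.0699, 0.3337]
ee_rot: [0.66, 0.692, 0.212, 0.201]
ft_force: [-0.1, 0.2, -1.1]
grip_width: 0.001
```

Run:
```python
from h import *
A,_=eyes.camera("scene")
for i in range(10): I,D=eyes.camera("scene")
print("diff",(cv2.absdiff(A,I).max(-1)>40).sum())
cv2.imwrite("pics/s8.png",cv2.resize(I[50:350,140:540],(640,480)))
rel([])
for t in("pendant","stop_top","jar","glue","blank","gouge"):
  for d in models.boxes_of("scene",t)[:4]:print(t,round(d["confidence"],2),world("scene",d["point"]).round(3))
W=cloud("scene",D);r=I[...,2].astype(int)
m=(abs(W[...,0]-.385)<.08)&(abs(W[...,1]+.255)<.09)&(abs(W[...,2]-.041)<.006)&(r>150)&(I[...,0]<80)&(I[...,1]>120);print(W[m].mean(0).round(4),cv2.minAreaRect(W[m][:,:2].astype(np.float32)*1000))
m=(W[...,2]>.38)&(W[...,2]<.46)&(I.max(-1)<75)&(W[...,0]<.8)&(W[...,0]>.6)&(abs(W[...,1]-.08)<.08);print("bar",m.sum(),np.median(W[m],0),np.arctan2(*(np.median(W[m],0)-[.778,0,.175])[[2,0]]))
```

```text
diff 2
at [0.4838 0.0699 0.3337] [[-0.048, 0.828, 0.559], [0.999, 0.039, 0.028], [0.002, 0.56, -0.829]] f [0.7 0.2 0. ] t 17.975 q [ 0.52 -0.5  -0.59  2.08 -0.32  0.9   1.65]
pendant 0.89 [ 0.391 -0.247  0.041]
pendant 0.85 [ 0.658 -0.474  0.042]
pendant 0.69 [ 0.378 -0.44   0.042]
pendant 0.64 [ 0.215 -0.359  0.04 ]
stop_top 0.63 [ 0.21  -0.333  0.064]
stop_top 0.62 [ 0.634 -0.457  0.063]
jar 0.98 [0.401 0.264 0.07 ]
glue 0.82 [0.466 0.11  0.069]
glue 0.15 [0.711 0.144 0.22 ]
blank 0.81 [ 0.446 -0.077  0.015]
gouge 0.58 [0.412 0.024 0.018]
gouge 0.57 [ 0.448 -0.078  0.018]
[ 0.3856 -0.2541  0.0407] ((383.83734130859375, -258.0740051269531), (73.91270446777344, 117.76496124267578), 3.2920339107513428)
bar 606 [0.71554592 0.08453441 0.42023012] 1.820170515085612
```

View pics/s8.png

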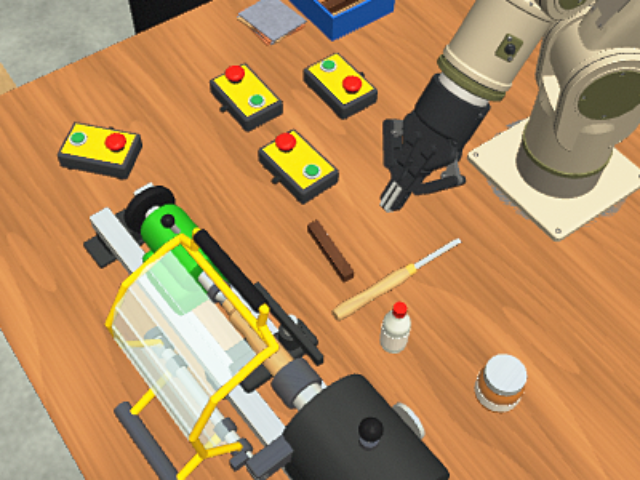

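```bash
python3 -c "
from workcell import ticket
print(ticket.hand_in())"
```

```text
the job is handed in; nothing more can be done
None
```

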